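# Pack the art-class kit tray, tallest last

### The arm

A 6-joint arm with a two-finger parallel gripper is mounted at the origin on the work surface. World frame = base frame: x ahead of the robot, y to its left, z up, the work surface at z = 0. Lengths are in m, angles in rad, forces in N, time in s.
With the tool pointing down it reaches from about 0.3 to 0.775 m from the base axis. Payload 14.6 kg.
Tool frame: the origin (TCP) lies at the very end of the fingers, on their centre line; the grasp point (between the pads) lies 19 mm behind it; z points along the fingers, x is the direction in which the jaws open and shut, and the axes are right-handed (so a half turn about z gives the same grasp; the last joint's range is limited). The gripper opens to 94 mm and grips with 3 to 60 N. Pads are 16 mm wide; open, the fingers measure 119 mm over their backs; the gripper's body (75 mm by 177 mm) begins 78 mm behind the grasp point.
Start: joints at [-1.393, 0.3, 1.521, -0, 1.321, -0.067], TCP at [0.133, -0.534, 0.205] pointing down, gripper open.
Joint ranges: [-3.03, 3.03], [-0.79, 2.21], [0.23, 2.52], [-1.04, 4.18], [0, 3.07], [-2.55, 2.55]. Speed limits (rad/s): [2.22, 2.22, 2.57, 3.14, 3.14, 3.14].

### API

Orientations are given as [roll, pitch, yaw] about the fixed x, y, z axes, in that order (R = Rz(yaw) Ry(pitch) Rx(roll)).
In Python, from station import ctrl gives the robot as it stands.
- The arm moves only by the shell command python3 -m inch 'ROWS' [FORCE]. ROWS is JSON, one flat list of numbers, 7 for each row, row after row: the shift along the tool's x, y, z in cm, then the turn, a rotation vector about the tool's x, y, z in rad, then the opening, from 0 (shut) to 1 (fully open). In form: [tx, ty, tz, wx, wy, wz, claw, tx, ty, tz, wx, wy, wz, claw, ...]. A call has 1 to 20 rows; each row shifts and turns the commanded pose from where the row before left it, along the tool's axes as they then stand; what a row does not reach is not made up. A row lasts 1/8 s, in which the tool goes at most 62.5 mm and 10.7 degrees, less where a joint would pass 70% of its speed; a pose out of reach is approached as far as the arm can. A call is refused whole if a number of a shift passes 6.25 or a number of a turn 0.188, either way. A call with a gripper value outside its range is refused whole. The fingers move at their own pace and stop on an object; FORCE is the grip in N (left out, the last holds). Time passes only in rows, so rows that do not move let the fingers close. It gives the time, the measured TCP pose, the force and the opening at its end, in the units of the state.
- ctrl.get_obs(): the state, without advancing time (a new reading comes with each control period).
- ctrl.camera(name): name is "side" or "top" or "wrist"; returns (picture, depth): 400x640x3 uint8, red, green, blue; 400x640 float32, m along the optical axis (not along the pixel's ray), 0 where there is no reading.
- ctrl.camera_params(name): a dict with "vertical_fov" (degrees; the focal length in pixels is half the picture's height over the tangent of half this angle, whatever the lens; pixels are square), "cx", "cy" (the principal point, pixels), "camera_from_world" (4x4, takes a point from world to camera coordinates); the wrist camera has in their place "mount" (4x4, takes a point from camera to tool coordinates, whose origin is the TCP and whose axes are the tool frame's). Camera axes: x right, y down, z forward; pixel columns grow to the right and rows downward; lengths in m; the calibration is good to about 2 mm. The wrist camera is an equidistant fisheye: a pixel r from the principal point sees the ray r / f radians off the axis. A picture is of the moment at which its call begins: read the wrist's pose just before it. camera_params takes no time and is no camera call.
- ctrl.hand_in(): hands the job in, once; it reports no verdict.
Trained networks look in the newest picture that a camera, given by its name, has taken for a name from the list of things; names that differ only in an ending like _2 or _b are one class to them, and where a whole thing is asked for, a point or a joint stands for the part that bears it (a point fixed in the world has none). Each returns a list of dicts, best first, with "score" (0 to 1); they miss things now and then, are a little off and sometimes report something else, mostly with a low value. They report only what shows in the picture. A call takes as long as a camera call. They do not tell look-alikes from the thing itself.
- ctrl.spot_in(camera, label): "bbox" ([centre column, centre row, width, height] in pixels, round what is visible of it).
- ctrl.place_of(camera, label): "centre" ([column, row] in pixels: a listed point, or the origin of a listed thing).
The state is a dict: "time_s": time; "qpos": joint angles; "joint_vel": joint speeds; "tau": joint torques, N m; "ee_pos": TCP position; "eef_rot": TCP orientation; "force": force on the tool from outside, world axes, zero at the start; "moment": the same for the moment, N m; "grip_width": finger opening in m.
Only numpy, scipy, OpenCV 4.12 (cv2) and the standard library are available. Lean on these libraries where they do the work, as an engineer would, in place of code of your own. Each camera call takes 0.05 s, during which the arm holds its last target. There are 200 camera calls.

### The job

Pack the wooden kit tray for the art class: stand each thing upright, flat on the floor of the bay whose liner has its colour (blue tin on blue, green paint jar on green, white glue bottle with the red cap on red). Load them one at a time from lowest to tallest - tin, then jar, then bottle - letting go of each before fetching the next, so that nothing tall ever stands in the way of your hand. Set them down gently rather than dropping them, and leave the yellow paint jar, bowls, brush pot and glass where they are.

Things in the scene. Friction and masses are not known exactly. Their poses are not given: they have to be found in the camera images.
- tray: fixed low wooden kit tray, 100 (its x) by 236 (its y) by 22 mm high, open on top, with three equal bays side by side along its y axis. Origin: centre of its underside, on the table. Bay centres at y = -77, 0 and +77 mm. Each bay is 90 mm (x) by 72 mm (y) inside; walls and dividers are 5 mm thick with their tops 22 mm above the table. Which bay has which liner colour varies
- liner_blue: fixed blue liner plate covering the floor of one bay (89 by 71 by 2 mm). Origin: centre of its underside, 6 mm above the table, at the bay centre; its top, where things stand, is 8 mm above the table. Axes parallel to the tray's
- liner_green: green liner plate of another bay, the same in size and origin as the blue one
- liner_red: red liner plate of another bay, the same in size and origin as the blue one
- tin: loose small blue lidded tin, 61 mm (its x) by 41 mm (its y) by 44 mm tall, about 120 g; a silver plate on its lid. Starts standing on the table with any yaw. Origin: centre of its underside, z up
- jar: loose round paint jar, green with a white band near the top, 54 mm diameter up to 64 mm high, narrowing to 51 mm; 80 mm tall, about 180 g. Starts upright on the table. Origin: centre of its underside, z up
- bottle: loose white glue bottle with a red band low down and a red pointed cap; straight body of 56 mm diameter from the bottom to 114 mm high, then a shoulder and the cap up to 150 mm; about 250 g. Starts upright on the table. Origin: centre of its underside, z up
- yellow_jar: loose yellow paint jar, the same shape as the green one, standing among the things to pack; stays where it is. Origin: centre of its underside
- green_bowl: loose green glass bowl, 116 mm across, 60 mm high, beyond the things; stays. Origin: centre of its underside
- red_bowl: loose red bowl, 120 mm across, 58 mm high; stays. Origin: centre of its underside
- brush_pot: loose metal pot of brushes, 72 mm across, about 200 mm high with the brushes; stays. Origin: centre of its underside
- water_glass: loose clear empty glass, 68 mm across, 85 mm high; stays. Origin: centre of its underside
Not all that is in view belongs to the job. Of the things shaped like the jar, the green one is meant. What is shaped like the bottle but orange is not meant.

How it is judged:
On the way, in this order (a step that is already met when the one before it is completed fails the run):
1. the blue tin stands upright in the blue-lined bay, let go (z of tin in the frame of liner_blue between -0.004 and 0.006 m and angle between tin's own z axis and vertical below 0.1 rad and x of tin in the frame of liner_blue between -0.04 and 0.04 m and y of tin in the frame of liner_blue between -0.03 and 0.03 m and contact force between the fingers and tin below 0.1 N and linear speed of tin below 0.03 m/s), for 0.2 s.
2. the green paint jar stands upright in the green-lined bay, let go (z of jar in the frame of liner_green between -0.004 and 0.006 m and angle between jar's own z axis and vertical below 0.1 rad and x of jar in the frame of liner_green between -0.04 and 0.04 m and y of jar in the frame of liner_green between -0.03 and 0.03 m and contact force between the fingers and jar below 0.1 N and linear speed of jar below 0.03 m/s), for 0.2 s.
3. the glue bottle stands upright in the red-lined bay, let go (z of bottle in the frame of liner_red between -0.004 and 0.006 m and angle between bottle's own z axis and vertical below 0.1 rad and x of bottle in the frame of liner_red between -0.04 and 0.04 m and y of bottle in the frame of liner_red between -0.03 and 0.03 m and contact force between the fingers and bottle below 0.1 N and linear speed of bottle below 0.03 m/s), for 0.2 s.
At the end, for the whole second after the job is handed in: the tin, the green jar and the glue bottle each stand upright (within 0.1 rad), at rest and released, down on the liner of their own colour: underside within 4 mm of the liner's top and centre within 40 mm (tray x) and 30 mm (tray y) of the bay centre (z of tin in the frame of liner_blue between -0.004 and 0.006 m and angle between each of tin, jar, bottle's own z axis and vertical below 0.1 rad and x of tin in the frame of liner_blue between -0.04 and 0.04 m and y of tin in the frame of liner_blue between -0.03 and 0.03 m and linear speed of each of tin, jar, bottle below 0.03 m/s and z of jar in the frame of liner_green between -0.004 and 0.006 m and x of jar in the frame of liner_green between -0.04 and 0.04 m and y of jar in the frame of liner_green between -0.03 and 0.03 m and z of bottle in the frame of liner_red between -0.004 and 0.006 m and x of bottle in the frame of liner_red between -0.04 and 0.04 m and y of bottle in the frame of liner_red between -0.03 and 0.03 m); the robot touches nothing.
It fails at once if the yellow jar, a bowl, the brush pot or the glass is shifted by more than 30 mm (distance of any of yellow_jar, green_bowl, red_bowl, brush_pot, water_glass from where it was at the start of the episode above 0.03 m).
It fails at once if the tin, green jar or bottle is dropped (faster than 0.7 m/s, a fall of 25 mm, while out of the fingers) ((linear speed of tin above 0.7 m/s and contact force between the fingers and tin below 0.1 N) or (linear speed of jar above 0.7 m/s and contact force between the fingers and jar below 0.1 N) or (linear speed of bottle above 0.7 m/s and contact force between the fingers and bottle below 0.1 N)).
It also fails if it takes over 72 s, if anything falls off the work surface, if the arm or the gripper's body presses on something with over 40 N, if the wrist force passes 120 N, or if a joint passes its speed limit or range.

## Working session

There is one attempt and no reset: what is moved stays moved. The work goes in short steps, Python scripts to look and compute and a shell command to move; the robot and the scene stay as the last step left them, time stands still between calls to the robot, and variables do not carry over. Pictures are saved under pics/ and viewed, about 8 in all and at most 12, crops included, and the job is handed in when it is done.

```bash
mkdir -p pics; ls
cat > h.py <<'E'
import numpy as np, cv2
from station import ctrl
from scipy.spatial.transform import Rotation as R
def cloud(name):
    rgb,d=ctrl.camera(name); p=ctrl.camera_params(name)
    f=200/np.tan(np.radians(p["vertical_fov"])/2)
    v,u=np.mgrid[0:400,0:640]
    c=np.stack([(u-p["cx"])/f*d,(v-p["cy"])/f*d,d],-1)
    T=np.linalg.inv(np.array(p["camera_from_world"]))
    w=c@T[:3,:3].T+T[:3,3]; w[d==0]=np.nan
    return rgb,d,w
def save(rgb,n): cv2.imwrite("pics/"+n,rgb[...,::-1])
E
python3 - <<'E'
from h import *
o=ctrl.get_obs(); print({k:np.round(v,3) for k,v in o.items()})
ims=[]
for n in("top","side"):
    rgb,d,w=cloud(n); np.savez(n,rgb=rgb,w=w); ims.append(rgb)
    for l in("tin","jar","bottle","tray","liner_blue","liner_green","liner_red","yellow_jar","green_bowl","red_bowl","brush_pot","water_glass"):
        print(n,l,[(np.round(x["bbox"]).astype(int).tolist(),round(x["score"],2)) for x in ctrl.spot_in(n,l)[:3]])
save(ims[0],"top.png");save(ims[1],"side.png")
E
```

```text
pics
{'time_s': np.float64(0.0), 'qpos': array([-1.393,  0.3  ,  1.522, -0.   ,  1.321, -0.067]), 'joint_vel': array([ 0.   ,  0.001, -0.001,  0.001,  0.001, -0.   ]), 'tau': array([ 3.0000e-03, -5.3180e+01, -3.5274e+01,  7.1000e-02,  2.4000e-02,
       -0.0000e+00]), 'ee_pos': array([ 0.133, -0.533,  0.205]), 'eef_rot': array([-3.142e+00,  1.000e-03, -1.326e+00]), 'force': array([ 0.227,  0.482, -0.229]), 'moment': array([ 0.05 , -0.024,  0.002]), 'grip_width': np.float64(0.094)}
top tin [([170, 249, 35, 28], 0.64), ([369, 175, 23, 18], 0.53)]
top jar [([361, 239, 23, 20], 0.82), ([382, 278, 26, 23], 0.77)]
top bottle [([429, 141, 27, 28], 0.73), ([424, 174, 26, 23], 0.71), ([271, 196, 88, 57], 0.22)]
top tray [([268, 198, 78, 52], 0.71)]
top liner_blue [([298, 191, 32, 38], 0.92)]
top liner_green [([250, 206, 27, 34], 0.69), ([163, 197, 50, 31], 0.36)]
top liner_red [([274, 196, 30, 37], 0.97)]
top yellow_jar [([414, 226, 25, 17], 0.67)]
top green_bowl [([328, 122, 36, 39], 0.87)]
top red_bowl [([479, 203, 36, 41], 0.87)]
top brush_pot [([164, 194, 52, 29], 0.97)]
top water_glass [([170, 250, 35, 28], 0.62)]
side tin [([316, 173, 21, 28], 0.93), ([374, 150, 21, 34], 0.56)]
side jar [([376, 181, 20, 34], 0.84)]
side bottle [([332, 134, 17, 50], 0.95), ([302, 124, 19, 45], 0.82)]
side tray [([310, 239, 38, 72], 0.63)]
side liner_blue [([310, 218, 30, 14], 0.62), ([372, 151, 18, 34], 0.17)]
side liner_green [([309, 259, 38, 21], 0.72), ([376, 181, 20, 33], 0.65)]
side liner_red [([311, 238, 36, 12], 0.96)]
side yellow_jar [([372, 151, 21, 33], 0.93)]
side green_bowl [([258, 181, 45, 32], 0.6)]
side red_bowl [([368, 122, 36, 25], 0.69)]
side brush_pot [([265, 299, 35, 89], 0.66)]
side water_glass [([332, 328, 32, 51], 0.9)]
```

Run:
```python
from h import *
a=np.load("top.npz")["rgb"][80:330,120:520]
save(cv2.resize(a,None,fx=2,fy=2,interpolation=cv2.INTER_CUBIC),"top2.png")
b=np.load("side.npz")["rgb"][80:380,200:440]
save(cv2.resize(b,None,fx=2,fy=2,interpolation=cv2.INTER_CUBIC),"side2.png")
```

```text
(no output)
```

View pics/top2.png

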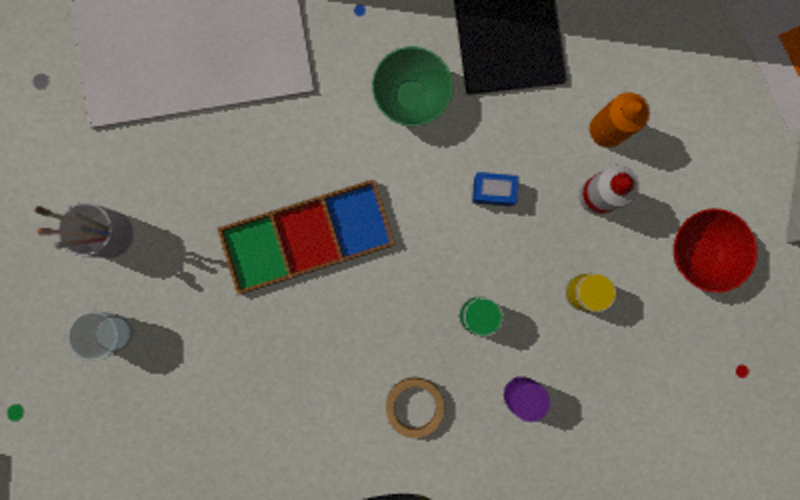

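View pics/side2.png

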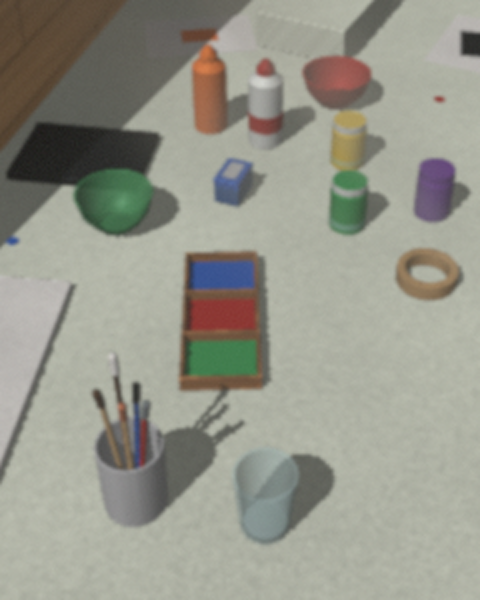

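The top crop shows the tin at crop px (496,189), green jar (482,316), white bottle (610,190), and the tray centred on (307,237) with green, red and blue bays left to right. The orange bottle (618,120) and purple jar (527,400) are distractors. The side crop agrees.

Run:
```python
from h import *
def comp(n,box,hs,zr,smin=90):
    D=np.load(n+".npz"); rgb,w=D["rgb"],D["w"]; hsv=cv2.cvtColor(rgb,cv2.COLOR_RGB2HSV)
    c,r,W,H=box; m=np.zeros((400,640),bool); m[int(r-H/2-3):int(r+H/2+4),int(c-W/2-3):int(c+W/2+4)]=1
    h=hsv[...,0].astype(int)
    if hs: m&=(np.abs((h-hs+90)%180-90)<15)&(hsv[...,1]>smin)
    z=w[...,2]; m&=(z>zr[0])&(z<zr[1]); return w[m]
def rep(t,p):
    if len(p)<5: print(t,len(p));return
    q=(p[:,:2]*1000).astype(np.float32); print(t,len(p),"med",np.median(p,0).round(4),"circ",np.round(cv2.minEnclosingCircle(q),1) if 0 else [np.round(x,1) for x in cv2.minEnclosingCircle(q)],"rect",[np.round(x,1) for x in cv2.minAreaRect(q)],"zmax",p[:,2].max().round(3))
for n,B in {"top":dict(tin=(369,175,26,22),jar=(361,239,26,24),bottle=(424,174,30,28),yel=(414,226,28,20),lb=(298,191,32,38),lg=(250,206,27,34),lr=(274,196,30,37),ob=(429,141,27,28),gb=(328,122,36,39),rb=(479,203,36,41),bp=(164,194,52,29),wg=(170,249,35,28)),
 "side":dict(tin=(316,173,21,28),jar=(376,181,20,34),bottle=(332,134,17,50),yel=(372,151,21,33),lb=(310,218,36,18),lg=(309,259,38,21),lr=(311,238,36,14))}.items():
    for k,b in B.items():
        if k[0]=='l': p=comp(n,b,dict(b=110,g=65,r=0)[k[1]],(0,.02))
        elif k=='tin': p=comp(n,b,None,(.035,.055))
        elif k=='jar' or k=='yel': p=comp(n,b,None,(.03 if n=='side' else .06,.1))
        elif k in('bottle','ob'): p=comp(n,b,None,(.03,.17))
        else: p=comp(n,b,None,(.02,.25))
        rep(n+" "+k,p)
```

```text
top tin 311 med [ 0.6203 -0.1405  0.0442] circ [array([ 622. , -141.2]), np.float64(35.7)] rect [array([ 621.8, -140.9]), array([61.3, 41.4]), np.float64(83.8)] zmax 0.05
top jar 302 med [ 0.4407 -0.111   0.0799] circ [array([ 440.5, -111.9]), np.float64(26.5)] rect [array([ 440.7, -110.9]), array([50.9, 48.8]), np.float64(88.6)] zmax 0.086
top bottle 488 med [ 0.6066 -0.2843  0.1194] circ [array([ 610.6, -294.4]), np.float64(28.6)] rect [array([ 610.7, -294.7]), array([55.8, 54.8]), np.float64(84.1)] zmax 0.155
top yel 320 med [ 0.4696 -0.2664  0.0795] circ [array([ 469. , -268.6]), np.float64(27.2)] rect [array([ 469.1, -268.7]), array([53. , 49.8]), np.float64(87.9)] zmax 0.086
top lb 735 med [0.5822 0.0605 0.0081] circ [array([583.2,  59.9]), np.float64(54.7)] rect [array([582.7,  60.2]), array([88.5, 70.8]), np.float64(16.5)] zmax 0.015
top lg 725 med [0.5389 0.2089 0.0081] circ [array([539.2, 208.1]), np.float64(53.0)] rect [array([539.1, 208.9]), array([88.7, 70.2]), np.float64(16.2)] zmax 0.014
top lr 1281 med [0.5641 0.1307 0.0081] circ [array([568.6, 131.7]), np.float64(80.
[... 1418 characters left out ...]
, np.float64(9.2)] zmax 0.151
side yel 433 med [ 0.4631 -0.2477  0.0753] circ [array([ 458.1, -201.3]), np.float64(97.2)] rect [array([ 457.1, -201.8]), array([ 53.1, 193.7]), np.float64(11.2)] zmax 0.084
side lb 395 med [0.5842 0.0532 0.0067] circ [array([583.9,  54.3]), np.float64(46.9)] rect [array([584.4,  52. ]), array([84.7, 56.8]), np.float64(16.7)] zmax 0.012
side lg 547 med [0.5396 0.2019 0.0071] circ [array([539.8, 201.7]), np.float64(49.3)] rect [array([539.8, 200.9]), array([83.6, 58.7]), np.float64(16.7)] zmax 0.011
side lr 728 med [0.5608 0.13   0.0075] circ [array([555.8, 132.7]), np.float64(65.3)] rect [array([559.1, 134.6]), array([111.3,  83.7]), np.float64(14.9)] zmax 0.02
```

```bash
cat > go.py <<'E'
# python3 go.py x y z yawdeg : shift (cm, present tool axes) and turn about tool z to a pose, tool down
import sys; from h import *
x,y,z,yd=map(float,sys.argv[1:5]); o=ctrl.get_obs()
Rm=R.from_euler("xyz",o["eef_rot"]); yaw=np.degrees(np.arctan2(*Rm.as_matrix()[[1,0],0]))
d=(yd-yaw+90)%180-90 if len(sys.argv)<6 else yd-yaw
Rt=R.from_euler("xyz",[np.pi,0,np.radians(yaw+d)])
rv=(Rm.inv()*Rt).as_rotvec()
s=100*(np.array([x,y,z])-o["ee_pos"])
print("t",round(o["time_s"],2),"pos",o["ee_pos"].round(4),"yaw",yaw.round(2),"shift_now",Rm.inv().apply(s).round(2),"shift_after_turn",Rt.inv().apply(s).round(2),"turn",rv.round(3),"q6",o["qpos"][5].round(2),"F",o["force"].round(1),"grip",o["grip_width"].round(4))
E
python3 -m inch '[-2.19,-4.75,0,0,0,0,1,-2.19,-4.75,0,0,0,0,1,-2.19,-4.75,0,0,0,0,1,-2.19,-4.75,0,0,0,0,1,-2.19,-4.75,0,0,0,0,1,-2.19,-4.75,0,0,0,0,1,-2.19,-4.75,0,0,0,0,1,-2.19,-4.75,0,0,0,0,1,-2.19,-4.75,0,0,0,0,1,-2.19,-4.75,0,0,0,0,1,-2.19,-4.75,0,0,0,0,1,-2.19,-4.75,0,0,0,0,1,0,0,0,0,0,-0.174,1,0,0,0,0,0,-0.174,1,0,0,0,0,0,-0.174,1,0,0,0,0,0,-0.174,1,0,0,0,0,0,-0.174,1,0,0,0,0,0,-0.174,1,0,0,0,0,0,-0.174,1,0,0,0,0,0,0,1]' 20
python3 go.py 0.622 -0.141 0.019 -6.2
```

```text
time_s: 3.8
ee_pos: [0.6226, -0.1405, 0.2054]
eef_rot: [-3.142, 0.0, -0.109]
force: [-0.4, 0.6, -0.8]
grip_width: 0.094Traceback (most recent call last):
  File "go.py", line 9, in <module>
    print("t",round(o["time_s"],2),"pos",o["ee_pos"].round(4),"yaw",yaw.round(2),"shift_now",Rm.inv().apply(s).round(2),"shift_after_turn",Rt.inv().apply(s).round(2),"turn",rv.round(3),"q6",o["qpos"][5].round(2),"F",o["force"].round(1),"grip",o["grip_width"].round(4))
                                                                                                                                                                                                                                                   ^^^^^^^^^^^^^^^^^^^^^
AttributeError: 'float' object has no attribute 'round'
```

```bash
sed -i 's/o\["grip_width"\].round(4)/round(float(o["grip_width"]),4)/' go.py
python3 -m inch '[0,0,4,0,0,0,1,0,0,4,0,0,0,1,0,0,4,0,0,0,1,0,0,3,0,0,0,1,0,0,2,0,0,0,1,0,0,1.6,0,0,0,1,0,0,0,0,0,0,1,0,0,0,0,0,0,0,0,0,0,0,0,0,0,0,0,0,0,0,0,0,0,0,0,0,0,0,0,0,0,0,0,0,0,0]' 25
python3 go.py 0.583 0.060 0.11 -73.6
```

```text
time_s: 5.3
ee_pos: [0.6226, -0.1405, 0.0195]
eef_rot: [3.142, -0.0, -0.108]
force: [0.2, -0.5, 0.5]
grip_width: 0.0477
t 5.3 pos [ 0.6226 -0.1405  0.0195] yaw -6.18 shift_now [ -6.1  -19.5   -9.05] shift_after_turn [-20.35  -1.86  -9.05] turn [-0.    -0.     1.177] q6 -0.17 F [ 0.2 -0.5  0.5] grip 0.0477
```

```bash
python3 -m inch '[0,0,0,0,0,0,0,0,0,0,0,0,0,0,0,0,0,0,0,0,0]'
python3 -m inch '[0,0,-1,0,0,0,0,0,0,-2,0,0,0,0,0,0,-3,0,0,0,0,0,0,-3,0,0,0,0,0,0,0,0,0,0.168,0,0,0,0,0,0,0.168,0,0,0,0,0,0,0.168,0,0,0,0,0,0,0.168,0,0,0,0,0,0,0.168,0,0,0,0,0,0,0.168,0,0,0,0,0,0,0.168,0,-3.4,-0.31,0,0,0,0,0,-3.4,-0.31,0,0,0,0,0,-3.4,-0.31,0,0,0,0,0,-3.4,-0.31,0,0,0,0,0,-3.4,-0.31,0,0,0,0,0,-3.4,-0.31,0,0,0,0,0,0,0,0,0,0,0,0]'
python3 go.py 0.583 0.060 0.0275 -73.6
```

```text
time_s: 5.68
ee_pos: [0.6226, -0.1405, 0.0195]
eef_rot: [3.142, 0.0, -0.108]
force: [-0.4, -0.0, 0.4]
grip_width: 0.0408
time_s: 7.92
ee_pos: [0.5827, 0.0623, 0.111]
eef_rot: [-3.14, -0.0, -1.281]
force: [-0.0, -0.5, -2.5]
grip_width: 0.0407
t 7.92 pos [0.5827 0.0623 0.111 ] yaw -73.42 shift_now [0.23 0.04 8.35] shift_after_turn [0.23 0.03 8.35] turn [-0.001 -0.     0.003] q6 1.33 F [-0.  -0.5 -2.5] grip 0.0407
```

```bash
python3 -m inch '[0,0,3,0,0,0,0,0,0,3,0,0,0,0,0,0,1.2,0,0,0,0,0,0,0.5,0,0,0,0,0,0,0.3,0,0,0,0,0,0,0.2,0,0,0,0,0,0,0,0,0,0,0]'
python3 go.py 0.583 0.060 0.0275 -73.6
```

```text
time_s: 8.8
ee_pos: [0.5829, 0.0605, 0.0278]
eef_rot: [-3.141, -0.0, -1.284]
force: [-0.1, -1.3, -1.6]
grip_width: 0.0408
t 8.8 pos [0.5829 0.0605 0.0278] yaw -73.56 shift_now [0.05 0.   0.03] shift_after_turn [0.05 0.   0.03] turn [-0.    -0.     0.001] q6 1.32 F [-0.1 -1.3 -1.6] grip 0.0408
```

```bash
python3 -m inch '[0,0,0.1,0,0,0,0,0,0,0,0,0,0,0,0,0,0,0,0,0,0.65,0,0,0,0,0,0,0.65,0,0,0,0,0,0,0.65,0,0,0,0,0,0,0.65,0,0,0,0,0,0,0.65,0,0,-1,0,0,0,0.65,0,0,-3,0,0,0,1,0,0,-4,0,0,0,1,0,0,-4,0,0,0,1,2.07,3.09,0,0,0,0,1,2.07,3.09,0,0,0,0,1,2.07,3.09,0,0,0,0,1,2.07,3.09,0,0,0,0,1,2.07,3.09,0,0,0,0,1,2.07,3.09,0,0,0,0,1]'
python3 go.py 0.4405 -0.1115 0.026 -73.6
python3 - <<'E'
from h import *
rgb,d,w=cloud("top"); print(ctrl.get_obs()["time_s"])
save(cv2.resize(rgb[130:290,220:460],None,fx=3,fy=3,interpolation=cv2.INTER_CUBIC),"t3.png")
z=w[...,2]; 
hsv=cv2.cvtColor(rgb,cv2.COLOR_RGB2HSV); m=np.zeros_like(z,bool); m[165:220,270:330]=1
p=w[m&(z>.04)&(z<.06)]
print(len(p),np.median(p,0).round(4),cv2.minAreaRect((p[:,:2]*1000).astype(np.float32)) if len(p) else 0)
E
```

```text
time_s: 10.92
ee_pos: [0.4393, -0.112, 0.1472]
eef_rot: [-3.141, -0.001, -1.284]
force: [0.7, 0.6, 0.2]
grip_width: 0.0941
t 10.93 pos [ 0.4393 -0.112   0.1472] yaw -73.56 shift_now [-0.02 -0.12 12.12] shift_after_turn [-1.000e-02 -1.300e-01  1.212e+01] turn [-0.001 -0.001  0.001] q6 0.95 F [0.7 0.6 0.2] grip 0.0941
10.975
315 [0.5809 0.0611 0.0522] ((580.8758544921875, 60.596744537353516), (60.49053192138672, 40.787776947021484), 16.921010971069336)
```

View pics/t3.png

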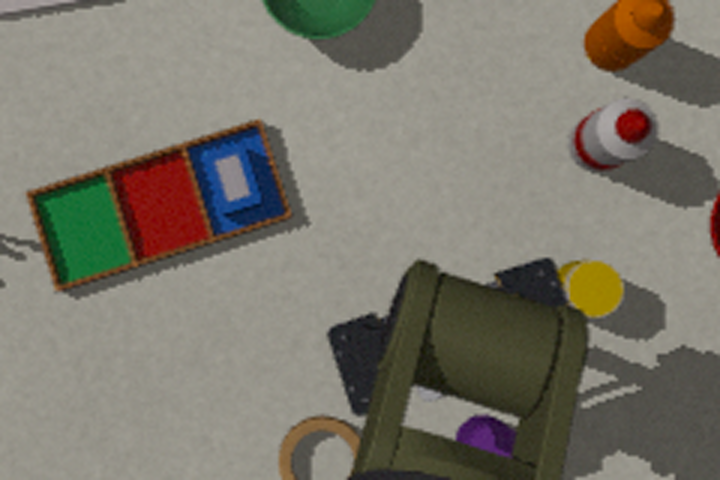

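The tin stands in the blue bay, at crop (235,180), with its top at 52 mm. Now the jar.

```bash
python3 -m inch '[0,0,3,0,0,0,1,0,0,3,0,0,0,1,0,0,3,0,0,0,1,0,0,2,0,0,0,1,0,0,1.1,0,0,0,1,0,0,0,0,0,0,1,0,0,0,0,0,0,0,0,0,0,0,0,0,0,0,0,0,0,0,0,0,0,0,0,0,0,0,0,0,0,0,0,0,0,0,0,0,0,0,0,0,0]' 25
python3 go.py 0.539 0.2087 0.11 -73.6
```

```text
time_s: 12.48
ee_pos: [0.4402, -0.1112, 0.0256]
eef_rot: [-3.141, -0.0, -1.284]
force: [-0.7, -1.2, 3.4]
grip_width: 0.0535
t 12.47 pos [ 0.4402 -0.1112  0.0256] yaw -73.57 shift_now [-27.89 -18.53  -8.44] shift_after_turn [-27.9  -18.51  -8.44] turn [-0.    -0.     0.001] q6 0.96 F [-0.7 -1.2  3.4] grip 0.0535
```

```bash
python3 -m inch '[0,0,-1.4,0,0,0,0,0,0,-3,0,0,0,0,0,0,-4,0,0,0,0,-2.79,-1.85,0,0,0,0,0,-2.79,-1.85,0,0,0,0,0,-2.79,-1.85,0,0,0,0,0,-2.79,-1.85,0,0,0,0,0,-2.79,-1.85,0,0,0,0,0,-2.79,-1.85,0,0,0,0,0,-2.79,-1.85,0,0,0,0,0,-2.79,-1.85,0,0,0,0,0,-2.79,-1.85,0,0,0,0,0,-2.79,-1.85,0,0,0,0,0,0,0,0,0,0,0,0,0,0,0,0,0,0,0]'
python3 go.py 0.539 0.2087 0.0336 -73.6
```

```text
time_s: 14.35
ee_pos: [0.5383, 0.2084, 0.1097]
eef_rot: [3.141, -0.0, -1.284]
force: [-0.5, -0.5, -1.2]
grip_width: 0.0532
t 14.35 pos [0.5383 0.2084 0.1097] yaw -73.56 shift_now [-0.01 -0.08  7.61] shift_after_turn [-0.01 -0.08  7.61] turn [ 0.    -0.     0.001] q6 1.59 F [-0.5 -0.5 -1.2] grip 0.0532
```

```bash
python3 -m inch '[0,0,3,0,0,0,0,0,0,2.5,0,0,0,0,0,0,1.1,0,0,0,0,0,0,0.5,0,0,0,0,0,0,0.3,0,0,0,0,0,0,0.2,0,0,0,0,0,0,0,0,0,0,0]'
python3 go.py 0.539 0.2087 0.0336 -73.6
```

```text
time_s: 15.22
ee_pos: [0.5387, 0.2089, 0.0338]
eef_rot: [-3.141, 0.0, -1.284]
force: [0.1, 0.7, -0.9]
grip_width: 0.0533
t 15.22 pos [0.5387 0.2089 0.0338] yaw -73.57 shift_now [ 0.02 -0.02  0.02] shift_after_turn [ 0.02 -0.02  0.02] turn [-0.001  0.     0.001] q6 1.59 F [ 0.1  0.7 -0.9] grip 0.0533
```

```bash
python3 -m inch '[0,0,0.1,0,0,0,0,0,0,0,0,0,0,0,0,0,0,0,0,0,0.75,0,0,0,0,0,0,0.75,0,0,0,0,0,0,0.75,0,0,0,0,0,0,0.75,0,0,0,0,0,0,0.75,0,0,-1,0,0,0,0.75,0,0,-3,0,0,0,0.8,0,0,-4,0,0,0,1,0,0,-4.5,0,0,0,1,0,0,-4.5,0,0,0,1,0,0,0,0,0,0,1]'
python3 -m inch '[5.03,0.73,0,0,0,0,1,5.03,0.73,0,0,0,0,1,5.03,0.73,0,0,0,0,1,5.03,0.73,0,0,0,0,1,5.03,0.73,0,0,0,0,1,5.03,0.73,0,0,0,0,1,5.03,0.73,0,0,0,0,1,5.03,0.73,0,0,0,0,1,5.03,0.73,0,0,0,0,1,5.03,0.73,0,0,0,0,1,0,0,0,0,0,0,1]'
python3 - <<'E'
from h import *
rgb,d,w=cloud("top"); z=w[...,2]
m=np.zeros_like(z,bool); m[180:235,230:290]=1
p=w[m&(z>.07)&(z<.1)]
print(len(p),np.median(p,0).round(4),cv2.minAreaRect((p[:,:2]*1000).astype(np.float32)) if len(p) else 0)
rgb,_,w=cloud("side"); save(cv2.resize(rgb[80:320,220:440],None,fx=2.4,fy=2.4,interpolation=cv2.INTER_CUBIC),"s4.png")
E
python3 go.py 0.6107 -0.2945 0.069 -73.6
```

```text
time_s: 16.85
ee_pos: [0.5397, 0.2092, 0.2068]
eef_rot: [-3.135, 0.0, -1.284]
force: [-0.2, 0.3, 0.0]
grip_width: 0.0941
time_s: 18.23
ee_pos: [0.61, -0.2973, 0.2007]
eef_rot: [3.14, 0.001, -1.288]
force: [-0.0, 0.6, -0.6]
grip_width: 0.0939
318 [0.5381 0.2085 0.0877] ((538.02294921875, 209.69210815429688), (52.71293258666992, 48.912200927734375), 88.25811004638672)
t 18.32 pos [ 0.6105 -0.2942  0.2014] yaw -73.6 shift_now [ 0.05 -0.02 13.24] shift_after_turn [ 4.000e-02 -1.000e-02  1.324e+01] turn [ 0.001  0.001 -0.   ] q6 0.78 F [ 1.2  0.1 -0.5] grip 0.0943
```

View pics/s4.png

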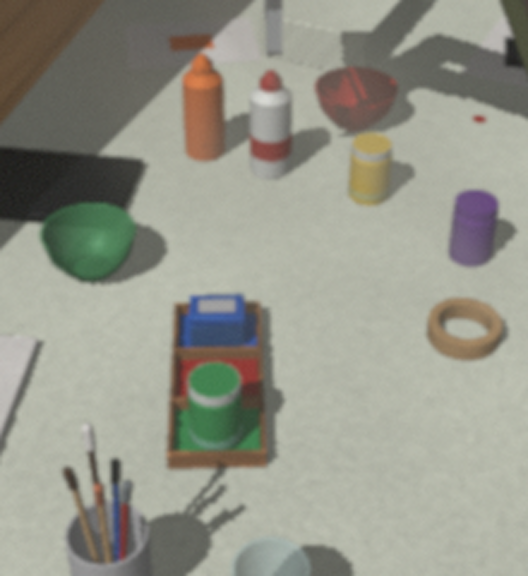

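The jar stands in the green bay, at crop (214,405), with its top at 88 mm. The tin is still in place. Now the bottle.

```bash
python3 -m inch '[0,0,3,0,0,0,1,0,0,3,0,0,0,1,0,0,3,0,0,0,1,0,0,2.5,0,0,0,1,0,0,1.7,0,0,0,1,0,0,0,0,0,0,1,0,0,0,0,0,0,0,0,0,0,0,0,0,0,0,0,0,0,0,0,0,0,0,0,0,0,0,0,0,0,0,0,0,0,0,0,0,0,0,0,0,0]' 35
python3 go.py 0.561 0.1345 0.16 16.4 1
```

```text
time_s: 19.82
ee_pos: [0.611, -0.2944, 0.0707]
eef_rot: [-3.141, -0.0, -1.284]
force: [0.3, -0.7, 1.9]
grip_width: 0.056
t 19.82 pos [ 0.611  -0.2944  0.0707] yaw -73.57 shift_now [-42.55  -7.34  -8.95] shift_after_turn [  7.32 -42.56  -8.93] turn [ 0.00e+00 -1.00e-03 -1.57e+00] q6 0.78 F [ 0.3 -0.7  1.9] grip 0.056
```

```bash
python3 -m inch '[0,0,-1,0,0,0,0,0,0,-2,0,0,0,0,0,0,-3,0,0,0,0,0,0,-3,0,0,0,0,0,0,0,0,0,-0.1745,0,0,0,0,0,0,-0.1745,0,0,0,0,0,0,-0.1745,0,0,0,0,0,0,-0.1745,0,0,0,0,0,0,-0.1745,0,0,0,0,0,0,-0.1745,0,0,0,0,0,0,-0.1745,0,0,0,0,0,0,-0.1745,0,0,0,0,0,0,-0.1745,0,0,0,0,0,0,0,0]'
python3 -m inch '[0.61,-3.55,0,0,0,0,0,0.61,-3.55,0,0,0,0,0,0.61,-3.55,0,0,0,0,0,0.61,-3.55,0,0,0,0,0,0.61,-3.55,0,0,0,0,0,0.61,-3.55,0,0,0,0,0,0.61,-3.55,0,0,0,0,0,0.61,-3.55,0,0,0,0,0,0.61,-3.55,0,0,0,0,0,0.61,-3.55,0,0,0,0,0,0.61,-3.55,0,0,0,0,0,0.61,-3.55,0,0,0,0,0,0,0,0,0,0,0,0,0,0,0,0,0,0,0]'
python3 go.py 0.561 0.1345 0.0787 16.4 1
```

```text
time_s: 21.58
ee_pos: [0.6109, -0.2943, 0.1616]
eef_rot: [3.141, -0.001, 0.285]
force: [0.7, 0.4, -3.5]
grip_width: 0.0561
time_s: 23.32
ee_pos: [0.5608, 0.1346, 0.1609]
eef_rot: [3.141, -0.0, 0.284]
force: [-0.2, -0.3, -3.2]
grip_width: 0.0556
t 23.32 pos [0.5608 0.1346 0.1609] yaw 16.28 shift_now [0.01 0.02 8.22] shift_after_turn [0.02 0.02 8.22] turn [ 0.    -0.    -0.002] q6 -0.11 F [-0.2 -0.3 -3.2] grip 0.0556
```

```bash
python3 -m inch '[0,0,3,0,0,0,0,0,0,2.7,0,0,0,0,0,0,1.4,0,0,0,0,0,0,0.6,0,0,0,0,0,0,0.3,0,0,0,0,0,0,0.2,0,0,0,0,0,0,0,0,0,0,0]'
python3 go.py 0.561 0.1345 0.0787 16.4 1
```

```text
time_s: 24.2
ee_pos: [0.5608, 0.1351, 0.0788]
eef_rot: [3.142, -0.001, 0.286]
force: [-0.9, 0.6, -2.7]
grip_width: 0.0559
t 24.2 pos [0.5608 0.1351 0.0788] yaw 16.41 shift_now [-0.    0.06  0.01] shift_after_turn [-0.    0.06  0.01] turn [ 0.    -0.001  0.   ] q6 -0.11 F [-0.9  0.6 -2.7] grip 0.0559
```

```bash
python3 -m inch '[0,0,0.1,0,0,0,0,0,0,0.05,0,0,0,0,0,0,0,0,0,0,0]'
python3 -m inch '[0,0,0,0,0,0,0.9,0,0,0,0,0,0,0.9,0,0,0,0,0,0,0.9,0,0,0,0,0,0,0.9,0,0,0,0,0,0,0.9,0,0,-1,0,0,0,0.9,0,0,-3,0,0,0,0.9,0,0,-4,0,0,0,0.9,0,0,-5,0,0,0,0.9,0,0,-2,0,0,0,0.9,-4,-1,0,0,0,0,0.9,-5,0,0,0,0,0,0.9,-5,0,0,0,0,0,0.9,-3,0,0,0,0,0,0.9,0,0,0,0,0,0,0.9,0,0,0,0,0,0,0.9]'
python3 - <<'E'
from h import *
o=ctrl.get_obs();print(o["time_s"],o["ee_pos"],o["force"].round(1),o["grip_width"])
rgb,d,w=cloud("top"); z=w[...,2]
save(cv2.resize(rgb[100:300,140:500],None,fx=2.2,fy=2.2,interpolation=cv2.INTER_CUBIC),"t5.png")
for n,(r,c),zr in(("bottle",(193,276),(.1,.2)),("tin",(190,298),(.045,.06)),("jar",(205,252),(.075,.1))):
    m=np.zeros_like(z,bool); m[r-32:r+25,c-28:c+28]=1
    p=w[m&(z>zr[0])&(z<zr[1])]
    print(n,len(p),np.median(p,0).round(4) if len(p) else 0, p[:,2].max() if len(p) else 0,cv2.minAreaRect((p[:,:2]*1000).astype(np.float32)) if len(p) else 0)
rgb,_,_=cloud("side"); save(cv2.resize(rgb[80:320,220:440],None,fx=2.4,fy=2.4,interpolation=cv2.INTER_CUBIC),"s5.png")
E
```

```text
time_s: 24.58
ee_pos: [0.5613, 0.1351, 0.0784]
eef_rot: [3.141, -0.002, 0.287]
force: [-1.1, -1.0, 9.2]
grip_width: 0.0558
time_s: 26.58
ee_pos: [0.3954, 0.0967, 0.2276]
eef_rot: [3.141, -0.001, 0.286]
force: [-0.0, 0.8, -0.1]
grip_width: 0.0845
26.575 [0.39537108 0.09669575 0.22757961] [-0.   0.8 -0.1] 0.08446510355645086
bottle 370 [0.559  0.1336 0.1311] 0.16141619110222227 ((560.5079956054688, 136.30247497558594), (53.287330627441406, 52.70376968383789), 88.74137115478516)
tin 328 [0.5786 0.0615 0.0521] 0.0583358878367457 ((573.0512084960938, 87.452880859375), (60.88521957397461, 96.47271728515625), 16.27286148071289)
jar 332 [0.5384 0.2062 0.0878] 0.0980901890813195 ((543.4330444335938, 171.70494079589844), (50.94904327392578, 127.79895782470703), 7.565891742706299)
```

View pics/s5.png

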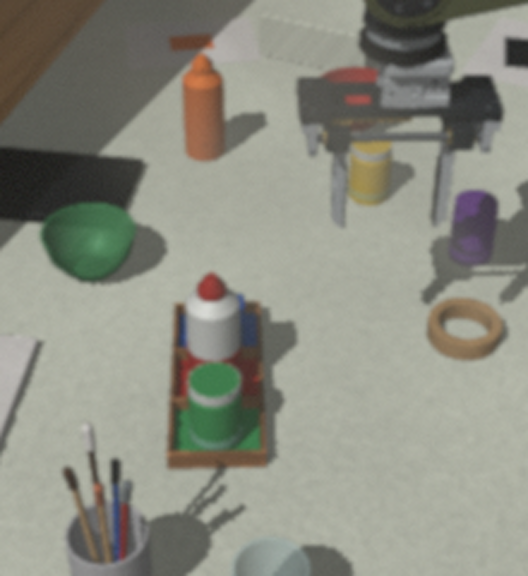

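The bottle stands upright in the red bay, with its cap at crop (211,290) and its top at about 158 mm. The jar is at (214,405), the tin is behind the bottle, and the hand is clear. Handing in.

```bash
python3 -c "
from station import ctrl
print(ctrl.hand_in())"
```

```text
the job is handed in; nothing more can be done
None
```

I packed the tin in the blue bay, the green jar in the green bay and the glue bottle in the red bay, in that order. Each was set down and released before I fetched the next, and I handed the job in at about 27 s of the 72 s allowed.

**Position:** in the depth readings each item was within about 3 mm of its bay centre. The jar and tin were also measured right after they were placed.

**Height:** the tops read 52 mm for the tin and 88 mm for the jar, as expected when standing on the liner. The bottle's highest depth reading was 161 mm against 158 expected. That camera also read 5 to 6 mm high on the bottle before the move, so I put the excess down to noise. The wrist force showed the bottle touching the floor (about 9 N) before I let go.

**Last checks:** the final side picture shows the jar and bottle upright and the gripper clear. The tin is mostly hidden behind the bottle there, so its last check is the top-camera depth. In that final measurement the outlines fitted around the tin and jar took in parts of the bottle, so for those two I relied on the median points.

**Other things:** the yellow jar, green bowl and brush pot looked unmoved in the pictures. The red bowl was partly hidden by the gripper and the glass partly out of the frame. I did not measure any of them again. `hand_in()` gave no verdict.

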